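Press the mallet and the G-clamp home in the mould-shop tool tray

TASK

Put the wooden mallet and the G-clamp away in the tool tray: lower each one, the right way round, into the recess cut to its shape, then press it down past the grip nibs until it lies fully home and level along its whole length. Do not drop or slam the tools into the tray, and leave everything else on the bench where it lies.

Things in the scene. Friction and masses are not known exactly. Their poses are not given: they have to be found in the camera images.
- tray: Tool tray fixed on the bench: grey slab 220 (x) x 250 (y) x 40 mm high, with two empty shaped cutouts that have pale wood floors. Origin: centre of its underside; z up. Cutout walls are upright, with no finger notches: fingers cannot go below the top face beside a tool. Yaw within 0.35 rad of 0. A palette knife shows flush in its face (part of the tray).
- mallet_seat (a point): Where the mallet's origin lies when home, with the tray's axes, which the mallet's then match (head to +x). On the floor of the T-shaped cutout, 30 mm below the tray's top; 3 mm clear all round. Home, the handle stands 2 mm and the head 14 mm above the tray's top. Nib pairs grip the head's two ends (x = +65 mm) and the handle's sides (x = -60).
- clamp_seat (a point): Where the clamp's origin lies when home, with the tray's axes, which the clamp's then match. On the floor of the clamp-shaped cutout, 20 mm below the tray's top; 3 mm clear round the frame, 5 mm round screw and bar. Home, the frame stands 2 mm above the tray's top. Nib pairs grip the two arms at (46, 20) and (-44, 20) mm.
- mallet: Wooden mallet lying flat on the bench, 174 mm long, about 0.19 kg. Origin: midway along it, in the plane of its underside; x along the handle to the head, z up. Head: 44 (x) x 90 (y) x 44 mm high, centre x = +65. Handle: 24 mm wide, 20 high, x = -87 to +43, its underside at z = 12, top at 32. Centre of mass x = +52. Any yaw; mould, ingot, tin lid and can close by.
- clamp: Steel G-clamp lying flat, 22 mm thick, 0.3 kg, at first askew on the tray's top over both cutouts. Origin: under mid-spine, z up. Spine 110 (x) x 18 (y) mm. Arms from it to y = 58: jaw at x = 37 to 55, boss at x = -55 to -33. Screw 12 mm thick along x at y = 46, x = -100 to 30 (31 mm free beside the spine). T-bar at x = -96, y = 18 to 74. Centre of mass (-5, 16).
- mould: Bystander: red silicone mould block 90 x 70 x 40 mm on the bench. Origin: centre of its underside.
- ingot: Bystander: cast pewter bar 100 x 30 x 20 mm (long in x). Origin: centre of its underside.
- tin_lid: Bystander: round tin lid, 64 mm across, 11 mm high. Origin: centre of its underside.
- bottle: Bystander: upright bottle, 60 mm across, 150 mm tall, beyond the tray. Origin: centre of its underside.
- stick: Bystander: flat wooden stirring stick 26 (x) x 180 (y) x 7 mm, beyond the tray and the mallet. Origin: centre of its underside.
- nib (a point): One of the sprung, slick, round grip nibs that stand out of the cutout walls (this one beside the mallet's handle; point at its middle). A tool let go in its cutout rests on its two pairs of nibs, some 5 to 10 mm above home and perhaps a little tipped, and must be pushed down with about 5 to 15 N over each pair in turn; it then stays down.
- can: Bystander: upright closed tin, 50 mm across, 110 mm tall, off the end of the mallet's handle. Origin: centre of its underside.
Mind the look-alikes: they are no part of the job. There is more than one size of the clamp; the one meant has the size given above. Leave any green look-alike of the mallet alone.

How it is judged (in metres and radians):
At the end, for the whole second after the job is handed in: Mallet and clamp both lie in their own recesses, at rest and let go: origin within 2.5 mm of the seat's height and 6 mm of its place, level within 0.04 rad, in line with the recess within 0.08 rad (z of mallet in the frame of mallet_seat below 0.0025 m and horizontal distance between mallet and mallet_seat below 0.006 m and angle between each of mallet, clamp's own z axis and vertical below 0.04 rad and angle between the x axis of mallet and the x axis of mallet_seat, either way round below 0.08 rad and z of clamp in the frame of clamp_seat below 0.0025 m and horizontal distance between clamp and clamp_seat below 0.006 m and angle between the x axis of clamp and the x axis of clamp_seat, either way round below 0.08 rad and linear speed of each of mallet, clamp below 0.02 m/s); the robot touches nothing.
It fails at once if the mallet is dropped or slammed into its recess (faster than 0.6 m/s there) (horizontal distance between mallet and mallet_seat below 0.02 m and z of mallet in the frame of mallet_seat below 0.03 m and linear speed of mallet above 0.6 m/s).
It fails at once if the clamp is dropped or slammed into its recess (faster than 0.6 m/s there) (horizontal distance between clamp and clamp_seat below 0.02 m and z of clamp in the frame of clamp_seat below 0.02 m and linear speed of clamp above 0.6 m/s).
It fails at once if a bystander is moved more than 20 mm (distance of any of mould, ingot, tin_lid, bottle, stick, can from where it was at the start of the episode above 0.02 m).
It also fails if it takes over 72 s, if anything falls off the work surface, if the arm or the gripper's body presses on something with over 40 N, if the wrist force passes 120 N, or if a joint passes its speed limit or range.

ROBOT

A 7-joint arm with a two-finger parallel gripper is mounted at the origin on the work surface. World frame = base frame: x ahead of the robot, y to its left, z up, the work surface at z = 0. Lengths are in mm, angles in rad, forces in N, time in s.
With the tool pointing down it reaches from about 400 to 875 mm from the base axis. Payload 4.4 kg.
Tool frame: the origin (TCP) lies at the very end of the fingers, on their centre line; the grasp point (between the pads) lies 19 mm behind it; z points along the fingers, y is the line along which they close (so a half turn about z gives the same grasp; the last joint's range is limited). The gripper opens to 85 mm and grips with 20 to 120 N. Pads are 22 mm wide; open, the fingers measure 114 mm over their backs; the gripper's body (76 mm by 85 mm) begins 54 mm behind the grasp point. The pads swing forward as they close: fully open they stand 13 mm farther back than shut.
Start: joints at [-1.183, 0.628, 0.038, 1.517, -0.027, 0.996, -0.02], TCP at [284.929, 584.237, 231.313] pointing down, gripper open.
Joint ranges: [-3.06, 3.06], [-0.37, 2.12], [-1.25, 1.32], [0.18, 2.47], [-1.1, 4.24], [0.23, 1.98], [-2.94, 2.94]. Speed limits (rad/s): [2.57, 2.57, 3.14, 3.14, 3.14, 3.14, 3.14].

INTERFACE

Orientations are given as [roll, pitch, yaw] about the fixed x, y, z axes, in that order (R = Rz(yaw) Ry(pitch) Rx(roll)).
In Python, from station import manip, vision, spot_in, masks_of, pinpoint gives the robot as it stands.
- The arm moves only by the tool arm_command, never from a script. Its arguments are lists of equal length, an entry for each row: "slide": the shift along the tool's x, y, z scaled (see below), a list of three; "twist": the turn about the tool's z scaled (see below). In form: {"slide": [[x, y, z], ...], "twist": [twist, ...]}. A call has 1 to 8 rows; each row shifts and turns the commanded pose from where the row before left it, along the tool's axes as they then stand; what a row does not reach is not made up. The controller multiplies each number of a shift by 0.4 m and each number of a turn by 180 degrees. A row lasts 1/12 s, in which the tool goes at most 41.7 mm and 7.16 degrees, less where a joint would pass 70% of its speed; a pose out of reach is approached as far as the arm can. A call with a number of a shift or a turn outside -1 to 1 is refused whole. A call with a gripper value outside its range is refused whole. "fingers" is the opening, from -1 (shut) to 1 (fully open), set as the call begins (left out, the last holds). The fingers move at their own pace and stop on an object; the grip force is fixed at half the most. Time passes only in rows, so rows that do not move let the fingers close. It gives the time, the measured TCP pose, the force, the opening and the grip force at its end, in the units of the state.
- manip.read_state(): the state, without advancing time (a new reading comes with each control period).
- vision.read_camera(name): name is "scene" or "top"; returns a dict with "frame" (420x560x3 uint8, red, green, blue), "vertical_fov" (degrees; the focal length in pixels is half the picture's height over the tangent of half this angle, whatever the lens; pixels are square), "cx", "cy" (the principal point, pixels), "R" (3x3) and "t" (3): a world point X has camera coordinates R X + t. Camera axes: x right, y down, z forward; pixel columns grow to the right and rows downward; lengths in mm; the calibration is good to about 2 mm. A picture is of the moment at which its call begins. There is no depth.
- manip.job_done(): hands the job in; it is judged then, once.
Trained networks look in the newest picture that a camera, given by its name, has taken for a name from the list of things; names that differ only in an ending like _2 or _b are one class to them, and where a whole thing is asked for, a point or a joint stands for the part that bears it (a point fixed in the world has none). Each returns a list of dicts, best first, with "confidence" (0 to 1); they miss things now and then, are a little off and sometimes report something else, mostly with a low value. They report only what shows in the picture. A call takes as long as a camera call. They do not tell look-alikes from the thing itself.
- spot_in(label, camera): "bbox" ([left, top, right, bottom] in pixels, round what is visible of it).
- masks_of(label, camera): "region" (420x560 bool, what is visible of it) and "bbox" ([left, top, right, bottom] in pixels, round what is visible of it).
- pinpoint(label, camera): "centre" ([column, row] in pixels: a listed point, or the origin of a listed thing).
The state is a dict: "t": time; "joints": joint angles; "joint_velocities": joint speeds; "joint_torque": joint torques, N m; "tcp_pos": TCP position; "tool_rot": TCP orientation; "force": force on the tool from outside, world axes, zero at the start; "moment": the same for the moment, N m; "finger_gap": finger opening in mm; "gripper_force": force on a finger pad.
Only numpy, scipy, OpenCV 4.12 (cv2) and the standard library are available. Lean on these libraries where they do the work, as an engineer would, in place of code of your own. Each camera call takes 0.05 s, during which the arm holds its last target. There are 200 camera calls.

## Working session

There is one attempt and no reset: what is moved stays moved. The work goes in short steps, Python scripts to look and compute and a tool call to move; the robot and the scene stay as the last step left them, time stands still between calls to the robot, and variables do not carry over. Pictures are saved under pics/ and viewed, at most 10 in all, crops included, and the job is handed in when it is done.

Besides the shell and the picture viewer there is one more tool, called in YAML: its name, and indented under it one key for each argument. arm_command: Moves the arm, as the interface text tells. Shifts and turns lie within -1 to 1; 1 stands for 0.4 m of shift or 180 degrees of turn. Its arguments: {"type":"object","properties":{"slide":{"type":"array","items":{"type":"array","items":{"type":"number","minimum":-1,"maximum":1}}},"twist":{"type":"array","items":{"type":"number","minimum":-1,"maximum":1}},"fingers":{"type":"number"}},"required":["slide","twist"]}

```bash
mkdir -p pics; cat > h.py <<'E'
from station import manip, vision, spot_in, masks_of, pinpoint
import numpy as np, cv2
def cam(n):
    c=vision.read_camera(n); c['f']=210/np.tan(np.radians(c['vertical_fov'])/2); c['R']=np.array(c['R']); c['t']=np.array(c['t']); return c
def back(c,uv,z):
    u,v=uv; d=c['R'].T@np.array([(u-c['cx'])/c['f'],(v-c['cy'])/c['f'],1]); o=-c['R'].T@c['t']
    return o+d*(z-o[2])/d[2]
def proj(c,X):
    p=(c['R']@np.atleast_2d(X).T).T+c['t']; return np.c_[c['cx']+c['f']*p[:,0]/p[:,2],c['cy']+c['f']*p[:,1]/p[:,2]]
def save(c,name,box=None,s=1):
    im=c['frame'][...,::-1]
    if box: im=im[box[1]:box[3],box[0]:box[2]]
    cv2.imwrite('pics/'+name,cv2.resize(im,None,fx=s,fy=s,interpolation=cv2.INTER_CUBIC))
E
python3 - <<'E'
from h import *
for n in('top','scene'):
    c=cam(n); save(c,n+'1.png',s=1.4); print(n,c['f'],c['cx'],c['cy'],-c['R'].T@c['t'],c['R'][2])
    for l in('tray','mallet','clamp','mallet_seat','clamp_seat','mould','ingot','tin_lid','can','bottle','stick','nib'):
        z={'mallet_seat':10,'clamp_seat':20,'clamp':40,'nib':30}.get(l,0)
        print(l,[(round(d['confidence'],2),np.round(d['centre']),np.round(back(c,d['centre'],z)[:2])) for d in pinpoint(l,n)][:4])
print(manip.read_state())
E
```

```text
top 532.3188844911555 283.69630630512876 199.08651787923986 [ 323.24280568   44.38901844 1555.36884894] [ 0.0736196  -0.0029482  -0.99728204]
tray [(0.64, array([230., 175.]), array([509., 197.])), (0.28, array([372., 133.]), array([ 634., -223.]))]
mallet [(0.98, array([339., 245.]), array([ 303., -120.])), (0.73, array([363., 166.]), array([ 536., -193.]))]
clamp [(0.88, array([231., 185.]), array([476., 190.])), (0.7, array([175., 311.]), array([120., 346.]))]
mallet_seat [(0.88, array([253., 179.]), array([497., 130.]))]
clamp_seat [(0.64, array([224., 167.]), array([530., 214.]))]
mould [(0.91, array([395., 186.]), array([ 475., -287.]))]
ingot []
tin_lid [(0.77, array([332., 147.]), array([ 592., -104.]))]
can [(0.72, array([404., 145.]), array([ 597., -314.]))]
bottle [(0.94, array([236., 127.]), array([653., 180.])), (0.63, array([363., 168.]), array([ 529., -195.]))]
stick [(0.81, array([303.,  94.]), array([750., -18.]))]
nib [(0.7, array([238., 196.]), array([445., 171.]))]
scene 406.92382626077807 275.4232352792416 203.70110837622659 [1068.7844018   259.78939215  992.3135
[... 1086 characters left out ...]
26,  0.62839193,  0.0385042 ,  1.51739937, -0.02702722,
        0.9962878 , -0.02002588]), 'joint_velocities': array([ 1.38349294e-03,  8.14427208e-04, -8.08267000e-04, -5.23746090e-04,
        1.36265081e-05, -7.52362602e-04, -5.41974719e-04]), 'joint_torque': array([ 2.11240372e-04, -5.63280022e+01,  1.22518826e+00, -1.93782932e+01,
        1.06805799e-02,  1.58299772e-03,  8.90793039e-07]), 'tcp_pos': array([284.9349673 , 584.24037331, 231.3189296 ]), 'tool_rot': array([ 3.14156187e+00, -5.77130496e-05,  2.68771252e+00]), 'force': array([ 0.43060414, -0.64745877,  0.18708082]), 'moment': array([-0.01965135, -0.00876058,  0.05224588]), 'gripper_force': 0.0, 'finger_gap': 85.24633495013467}
```

View pics/top1.png

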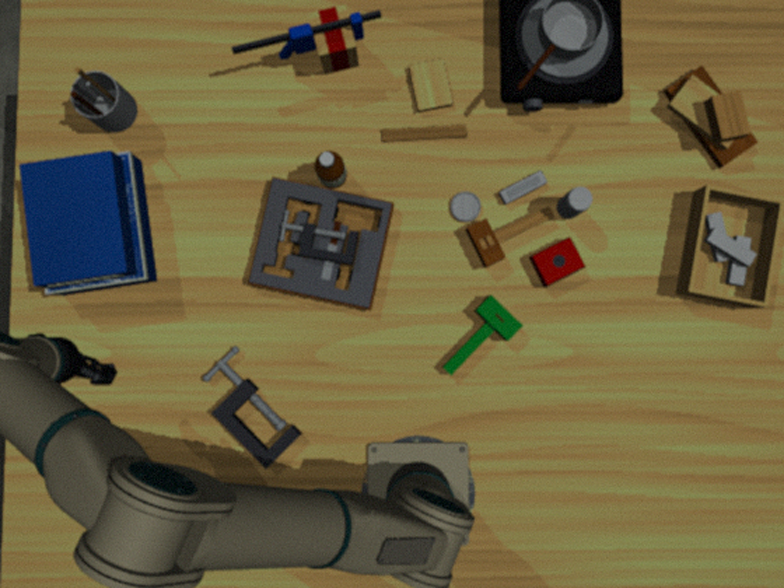

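View pics/scene1.png

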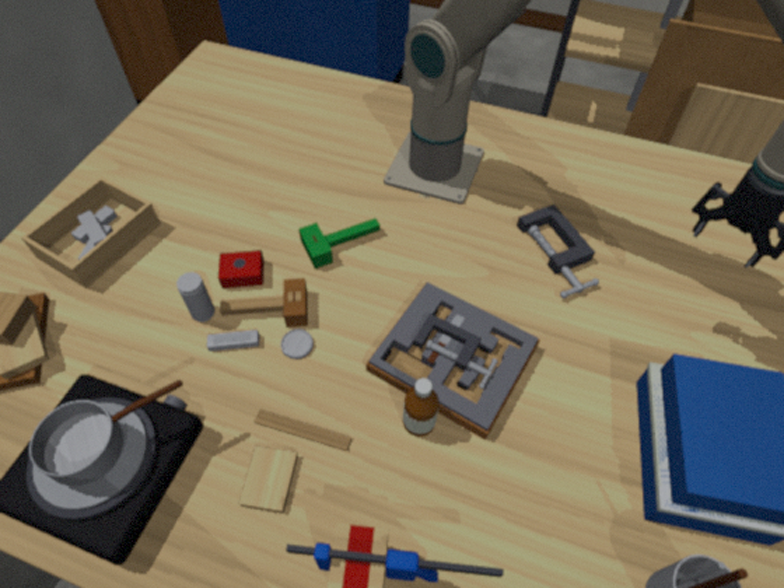

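```bash
python3 - <<'E'
from h import *
import pickle
out={}
tiles=[]
for n in('top','scene'):
    c=cam(n); out[n]=c
    for l in('tray','mallet','clamp'):
        m=masks_of(l,n); out[n,l]=m
        print(n,l,[(round(d['confidence'],2),np.round(d['bbox']),int(d['region'].sum())) for d in m][:4])
pickle.dump(out,open('m.pkl','wb'))
t=out['top']['frame'][...,::-1]; s=out['scene']['frame'][...,::-1]
r=lambda im,b:cv2.resize(im[b[1]:b[3],b[0]:b[2]],(400,300),interpolation=cv2.INTER_CUBIC)
cv2.imwrite('pics/crops.png',np.vstack([np.hstack([r(t,(165,120,295,218)),r(t,(315,110,435,200))]),np.hstack([r(s,(255,195,395,300)),r(s,(130,170,250,260))])]))
E
```

```text
top tray [(0.6, array([180., 126., 280., 226.]), 6401)]
top mallet [(0.9, array([334., 152., 394., 193.]), 969), (0.68, array([316., 212., 373., 267.]), 950)]
top clamp [(0.79, array([145., 250., 213., 333.]), 1642), (0.64, array([197., 153., 256., 190.]), 823)]
scene tray [(0.89, array([263., 201., 384., 316.]), 6404)]
scene mallet [(0.96, array([154., 198., 224., 233.]), 1145), (0.58, array([215., 158., 269., 192.]), 921)]
scene clamp [(0.87, array([299., 226., 358., 277.]), 879), (0.73, array([371., 143., 428., 212.]), 1518)]
```

View pics/crops.png

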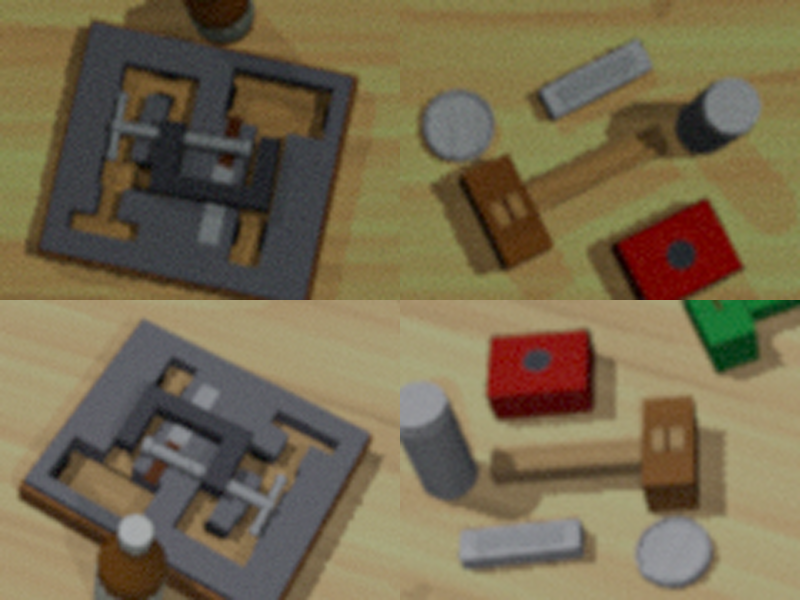

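```bash
cat > fit.py <<'E'
from h import *
import pickle
from scipy.optimize import minimize
def box(x0,x1,y0,y1,z0,z1): return np.array([[x,y,z] for x in(x0,x1) for y in(y0,y1) for z in(z0,z1)],float)
MAL=[box(43,87,-45,45,0,44),box(-87,43,-12,12,12,32)]
CL=[box(-55,55,-9,9,0,22),box(37,55,9,58,0,22),box(-55,-33,9,58,0,22),box(-100,30,40,52,5,17),box(-100,-92,18,74,7,15)]
TRAY=[box(-110,110,-125,125,0,40)]
def place(P,p,z=0):
    c,s=np.cos(p[2]),np.sin(p[2]); return P@np.array([[c,s,0],[-s,c,0],[0,0,1]])+[p[0],p[1],z]
def sil(c,parts,p,z=0):
    S=8; im=np.zeros((420*4,560*4),np.uint8)
    for P in parts:
        q=((proj(c,place(P,p,z))+.5)*4-.5).astype(np.float32); cv2.fillConvexPoly(im,np.round(cv2.convexHull(q)*16).astype(np.int32),255,shift=4)
    return cv2.resize(im,(560,420),interpolation=cv2.INTER_AREA)/255.
def fit(items,parts,p0,z=0):
    cost=lambda p:sum(np.abs(sil(c,parts,p,z)-cv2.GaussianBlur(m.astype(np.float32),(0,0),.6)).sum()/m.sum() for c,m in items)
    best=minimize(cost,p0,method='Nelder-Mead',options=dict(initial_simplex=[p0]+[np.add(p0,d) for d in([8,0,0],[0,8,0],[0,0,.12])],xatol=.05,fatol=1e-4))
    return best.x,best.fun/len(items)
def hullm(m):
    o=np.zeros(m.shape,np.uint8); pts=np.argwhere(m)[:,::-1].astype(np.int32); cv2.fillConvexPoly(o,cv2.convexHull(pts),1); return o>0
E
python3 - <<'E'
from fit import *
o=pickle.load(open('m.pkl','rb')); T,S=o['top'],o['scene']
print(o['top','tray'][0]['bbox'])
for nm,parts,p0,z,a,b in(('tray',TRAY,[510,200,-.21],0,hullm(o['top','tray'][0]['region']),hullm(o['scene','tray'][0]['region'])),
 ('mallet',MAL,[540,-198,2.],0,o['top','mallet'][0]['region'],o['scene','mallet'][0]['region']),
 ('clamp',CL,[475,190,-1.76],40,o['top','clamp'][1]['region'],o['scene','clamp'][0]['region'])):
    for it in([(T,a)],[(S,b)],[(T,a),(S,b)]): print(nm,fit(it,parts,p0,z))
E
```

```text
[179.8, 126.5, 280.0, 225.7]
tray (array([ 5.09320791e+02,  1.97460382e+02, -2.28578649e-01]), np.float64(0.07390220724902563))
tray (array([ 5.17904915e+02,  2.01650368e+02, -2.18306412e-01]), np.float64(0.04234364225575145))
tray (array([ 5.13779576e+02,  1.99989864e+02, -2.15831570e-01]), np.float64(0.06284996355673768))
mallet (array([ 537.80371284, -198.55321742,    2.01767996]), np.float64(0.09938311588265686))
mallet (array([ 541.45287163, -197.25953853,    2.01246748]), np.float64(0.07996409393117507))
mallet (array([ 539.01121763, -198.71000059,    2.01370141]), np.float64(0.11438647468342075))
clamp (array([481.46271143, 184.46554162,  -1.74490419]), np.float64(0.12445226497687527))
clamp (array([485.2260277 , 187.69989677,  -1.76394849]), np.float64(0.20887358487556937))
clamp (array([482.51108419, 185.46519632,  -1.74446793]), np.float64(0.21478368971027634))
```

arm_command:
  slide:
    - [-0.0731, -0.0556, 0]
    - [-0.0731, -0.0556, 0]
    - [-0.0731, -0.0556, 0]
    - [-0.0731, -0.0556, 0]
    - [-0.0731, -0.0556, 0]
    - [-0.0731, -0.0556, 0]
  twist: [0, 0, 0, 0, 0, 0]
  fingers: -0.2

```text
t: 2.2
tcp_pos: [384.7, 385.8, 231.5]
tool_rot: [3.141, 0.0, 2.688]
force: [0.9, 0.3, 0.5]
finger_gap: 34.2
gripper_force: 0.0
```

arm_command:
  slide:
    - [-0.0731, -0.0556, 0]
    - [-0.0731, -0.0556, 0]
    - [-0.0731, -0.0556, 0]
    - [-0.0731, -0.0556, 0]
    - [-0.0731, -0.0556, 0]
    - [-0.0731, -0.0556, 0]
  twist: [0, 0, 0, 0, 0, 0]

```text
t: 2.7
tcp_pos: [484.0, 188.9, 231.6]
tool_rot: [3.141, 0.0, 2.688]
force: [-0.0, -0.5, 0.3]
finger_gap: 34.1
gripper_force: 0.0
```

arm_command:
  slide:
    - [0, 0, 0.02]
    - [0, 0, 0.02]
    - [0, 0, 0.02]
    - [0, 0, 0.02]
    - [0, 0, 0.02]
    - [0, 0, 0.02]
  twist: [0.0375, 0.0375, 0.0375, 0.0375, 0.0375, 0.0375]

```text
t: 3.2
tcp_pos: [483.5, 190.6, 183.1]
tool_rot: [3.141, -0.0, 1.975]
force: [-0.0, -0.0, 0.0]
finger_gap: 34.2
gripper_force: 0.0
```

arm_command:
  slide:
    - [0, 0, 0.02]
    - [0, 0, 0.02]
    - [0, 0, 0.02]
    - [0, 0, 0.02]
    - [0, 0, 0.02]
    - [0, 0, 0]
  twist: [0.0375, 0.0375, 0.0375, 0.0375, 0.0375, 0]

```text
t: 3.7
tcp_pos: [482.4, 190.5, 142.1]
tool_rot: [-3.14, 0.002, 1.389]
force: [0.0, 0.4, 0.2]
finger_gap: 34.2
gripper_force: 0.0
```

```bash
python3 - <<'E'
from h import *
s=manip.read_state();print(s['tcp_pos'],s['tool_rot'])
c=cam('scene'); save(c,'s2.png',(240,130,420,310),3.3)
E
```

```text
[482.42224508 190.51310353 142.10338092] [-3.13981776e+00  1.66750457e-03  1.38935014e+00]
```

View pics/s2.png

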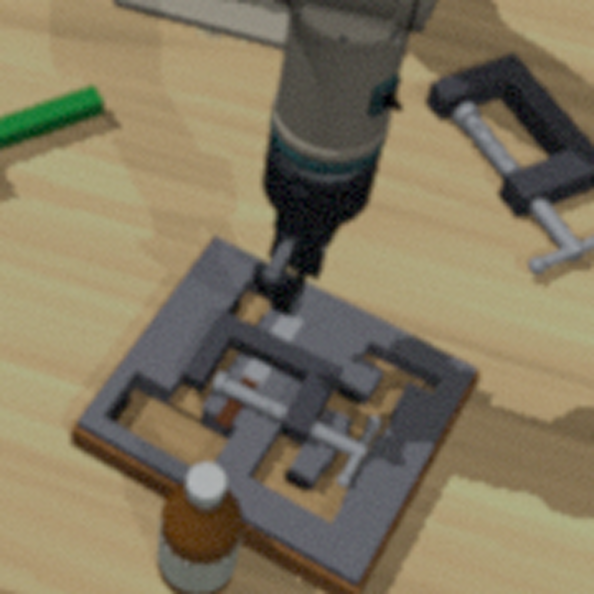

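arm_command:
  slide:
    - [0, 0, 0.036]
    - [0, 0, 0.036]
    - [0, 0, 0.036]
    - [0, 0, 0.036]
    - [0, 0, 0.036]
    - [0, 0, 0.02]
    - [0, 0, 0.0215]
    - [0, 0, 0]
  twist: [0, 0, 0, 0, 0, 0, 0, 0]

```text
t: 4.42
tcp_pos: [482.9, 190.4, 53.9]
tool_rot: [-3.14, 0.0, 1.393]
force: [-0.4, -0.6, -1.0]
finger_gap: 34.0
gripper_force: 0.0
```

arm_command:
  slide:
    - [0, 0, 0]
    - [0, 0, 0]
    - [0, 0, 0]
    - [0, 0, 0]
    - [0, 0, 0]
  twist: [0, 0, 0, 0, 0]
  fingers: -1

```text
t: 4.83
tcp_pos: [483.9, 190.6, 55.4]
tool_rot: [3.14, -0.001, 1.392]
force: [1.2, -0.6, 4.0]
finger_gap: 15.8
gripper_force: 59.9
```

arm_command:
  slide:
    - [0, 0, -0.01]
    - [0, 0, -0.02]
    - [0, 0, -0.03]
    - [0, 0, -0.03]
    - [0, 0, -0.03]
    - [0, 0, -0.03]
    - [0, 0, 0]
  twist: [0, 0, 0, 0, 0, 0, 0]

```text
t: 5.42
tcp_pos: [484.3, 191.1, 116.9]
tool_rot: [3.139, -0.002, 1.392]
force: [0.4, -0.9, -2.4]
finger_gap: 16.1
gripper_force: 59.1
```

```bash
python3 - <<'E'
from h import *
s=manip.read_state();print(s)
c=cam('scene'); save(c,'s3.png',(240,130,420,310),3.3)
E
```

```text
{'t': 5.4167, 'joints': array([-0.66147155,  0.64008347,  0.34984385,  1.9930533 , -0.38998648,
        0.56945737, -0.22288913]), 'joint_velocities': array([ 0.01249196,  0.0343722 , -0.02159932,  0.01474734, -0.01602258,
       -0.04724267,  0.01586008]), 'joint_torque': array([ -0.44427459, -48.63772273,   5.06325647, -11.54911548,
         0.1036579 ,   0.40556942,  -0.0988272 ]), 'tcp_pos': array([484.3155739 , 191.08529033, 116.86295767]), 'tool_rot': array([ 3.13883595e+00, -2.03577407e-03,  1.39215411e+00]), 'force': array([ 0.42010002, -0.85809915, -2.40930733]), 'moment': array([ 0.04223293,  0.00140894, -0.05519874]), 'gripper_force': 59.08169746398926, 'finger_gap': 16.0592608957594}
```

View pics/s3.png

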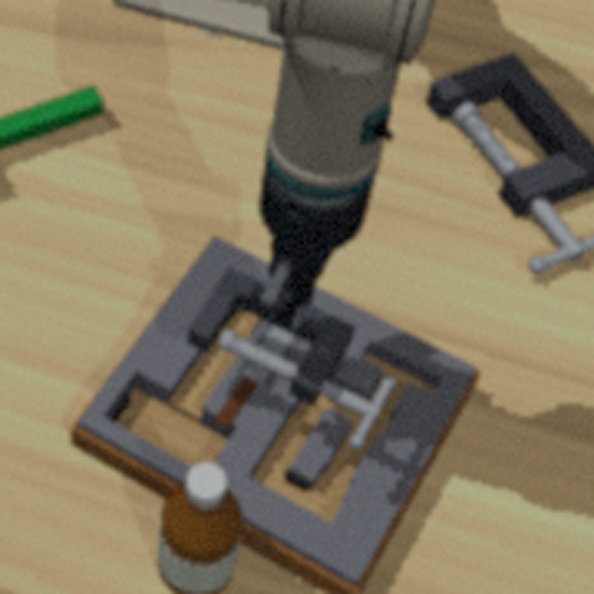

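arm_command:
  slide:
    - [0.03, -0.022, -0.05]
    - [0.0725, -0.0557, -0.05]
    - [0.0725, -0.0557, -0.05]
    - [0.0725, -0.0557, -0.05]
    - [0.0725, -0.0557, 0]
    - [0.0725, -0.0557, 0]
    - [0.0725, -0.0557, 0]
    - [0.0725, -0.0557, 0]
  twist: [0, 0, 0, 0, 0, 0, 0, 0]

```text
t: 6.13
tcp_pos: [357.5, 432.6, 194.0]
tool_rot: [-3.14, 0.001, 1.392]
force: [2.0, 0.1, -1.0]
finger_gap: 15.7
gripper_force: 59.2
```

arm_command:
  slide:
    - [0.0425, -0.0337, 0]
    - [0, 0, 0]
    - [0, 0, 0]
    - [0, 0, 0]
    - [0, 0, 0]
    - [0, 0, 0]
    - [0, 0, 0]
    - [0, 0, 0]
  twist: [0, -0.0375, -0.0375, -0.0375, -0.0375, -0.0375, -0.0375, -0.0375]

```text
t: 6.8
tcp_pos: [348.5, 449.9, 193.6]
tool_rot: [-3.139, 0.0, 2.223]
force: [-0.0, 0.6, -3.4]
finger_gap: 15.6
gripper_force: 59.2
```

arm_command:
  slide:
    - [0, 0, 0]
    - [0, 0, 0]
    - [0, 0, 0]
    - [0, 0, 0]
    - [0, 0, 0]
    - [0, 0, 0]
    - [0, 0, 0]
    - [0, 0, 0]
  twist: [-0.0375, -0.0375, -0.0375, -0.0375, -0.0375, -0.0375, 0, 0]

```text
t: 7.47
tcp_pos: [348.9, 449.9, 193.9]
tool_rot: [-3.14, -0.001, 2.92]
force: [0.3, -0.5, -2.9]
finger_gap: 15.4
gripper_force: 59.2
```

```bash
python3 - <<'E'
from fit import *
s=manip.read_state();print(s['tcp_pos'],s['tool_rot'],s['finger_gap'])
o={}
for n in('top','scene'):
    c=cam(n); 
    for _ in range(3): c['frame']  # 
    fr=[vision.read_camera(n)['frame'] for _ in range(4)]
    o[n]=c; o[n,'avg']=np.mean(fr,0).astype(np.uint8)
    for l in('tray','clamp'): o[n,l]=masks_of(l,n); print(n,l,[(round(d['confidence'],2),np.round(d['bbox']),int(d['region'].sum())) for d in o[n,l]])
    for l in('mallet_seat','clamp_seat','nib'): o[n,l]=pinpoint(l,n)
pickle.dump(o,open('m2.pkl','wb'))
r=lambda im,b:cv2.resize(im[b[1]:b[3],b[0]:b[2],::-1],(400,300),interpolation=cv2.INTER_CUBIC)
T,S=o['top','avg'],o['scene','avg']
cv2.imwrite('pics/c2.png',np.vstack([np.hstack([r(T,(165,120,295,218)),r(T,(60,140,220,260))]),np.hstack([r(S,(255,195,395,300)),r(S,(340,130,500,250))])]))
E
```

```text
[348.87641278 449.94615926 193.88386077] [-3.14023655e+00 -1.14147175e-03  2.91998229e+00] 15.387343732591102
top tray [(0.92, array([177., 126., 282., 223.]), 7205)]
top clamp [(0.62, array([103., 204., 132., 250.]), 422), (0.55, array([146., 251., 213., 324.]), 1301), (0.49, array([394., 132., 422., 155.]), 419)]
scene tray [(0.8, array([262., 202., 384., 318.]), 7382), (0.52, array([200., 238., 226., 258.]), 400)]
scene clamp [(0.91, array([372., 145., 426., 215.]), 1682), (0.73, array([436., 178., 481., 227.]), 795), (0.56, array([147., 239., 185., 250.]), 416)]
```

View pics/c2.png

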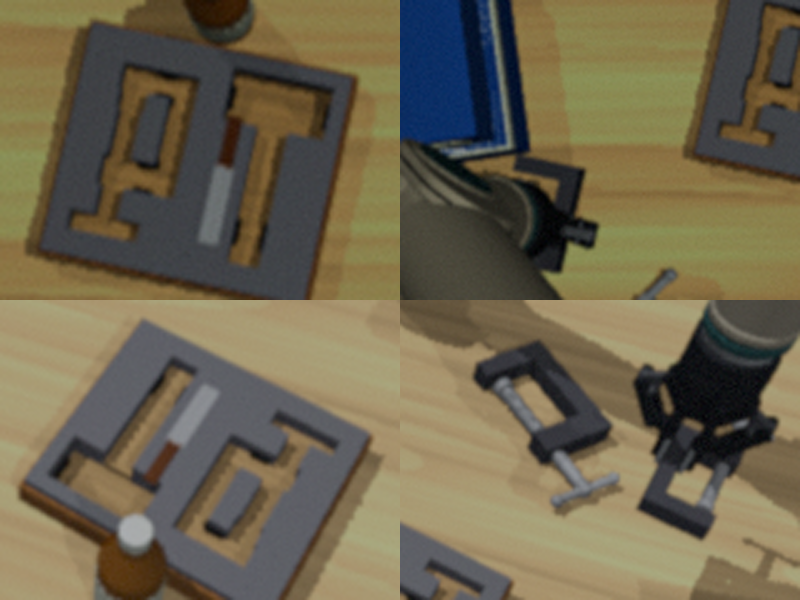

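```bash
cat > cut.py <<'E'
from fit import *
def rect(x0,x1,y0,y1,g): return np.array([[x0-g,y0-g],[x1+g,y0-g],[x1+g,y1+g],[x0-g,y1+g]],float)
MC=[rect(43,87,-45,45,3),rect(-87,43,-12,12,3)]
CC=[rect(-55,55,-9,9,3),rect(37,55,9,58,3),rect(-55,-33,9,58,3),rect(-100,30,40,52,5),rect(-100,-92,18,74,5)]
def mask(c,R,p,z):
    im=np.zeros((1680,2240),np.uint8)
    for r in R:
        q=(proj(c,place(np.c_[r,r[:,0]*0],p,z))+.5)*4-.5
        cv2.fillConvexPoly(im,np.round(q*16).astype(np.int32),255,shift=4)
    return im
def floor(c,R,p,zf): return cv2.resize(cv2.GaussianBlur(mask(c,R,p,40)&mask(c,R,p,zf),(0,0),3),(560,420),interpolation=cv2.INTER_AREA)/255.
def yel(im,roi,lo=15,hi=50):
    f=cv2.GaussianBlur(im.astype(np.float32),(0,0),.5); s=(f[...,0]-f[...,2])/(f.sum(2)+15)
    return s
if __name__=='__main__':
    o=pickle.load(open('m2.pkl','rb'))
    for n in('top','scene'):
        m=hullm(o[n,'tray'][0]['region']); print(n,'tray',fit([(o[n],m)],TRAY,[513,200,-.216]))
        print(n,[(l,[(round(d['confidence'],2),np.round(back(o[n],d['centre'],z)[:2])) for d in o[n,l]]) for l,z in(('mallet_seat',10),('clamp_seat',20),('nib',30))])
    for nm,R,p0,zf in(('mallet_seat',MC,[503,138,-.216],10),('clamp_seat',CC,[535,213,-.216],20)):
        for cams in(['top'],['scene'],['top','scene']):
            def cost(p):
                t=0
                for n in cams:
                    s=yel(o[n,'avg'],0); near=cv2.dilate(mask(o[n],R,p0,40),np.ones((5,5)),iterations=10); near=cv2.resize(near,(560,420))>0
                    pr=floor(o[n],R,p,zf); a=pr[near]; y=s[near]
                    t-=np.corrcoef(a,y)[0,1]
                return t/len(cams)
            b=min((minimize(cost,np.add(p0,d),method='Nelder-Mead',options=dict(initial_simplex=[np.add(p0,d)]+[np.add(p0,d)+e for e in([8,0,0],[0,8,0],[0,0,.06])],xatol=.05,fatol=1e-5)) for d in([0,0,0],[10,0,0],[-6,8,0])),key=lambda r:r.fun)
            print(nm,cams,np.round(b.x,3),round(b.fun,3))
E
python3 cut.py
```

```text
top tray (array([ 5.08630691e+02,  1.98537309e+02, -2.06079028e-01]), np.float64(0.0861494246640375))
top [('mallet_seat', [(0.72, array([499., 135.])), (0.44, array([ 534., -194.])), (0.35, array([ 633., -229.]))]), ('clamp_seat', [(0.69, array([539., 212.]))]), ('nib', [(0.91, array([443., 166.]))])]
scene tray (array([ 5.17696525e+02,  2.02478991e+02, -2.17337146e-01]), np.float64(0.04523598595079305))
scene [('mallet_seat', [(0.94, array([505., 145.]))]), ('clamp_seat', [(0.76, array([551., 220.])), (0.54, array([ 556., -189.]))]), ('nib', [(0.69, array([455., 166.])), (0.61, array([ 605., -303.]))])]
mallet_seat ['top'] [ 5.03629e+02  1.36969e+02 -2.15000e-01] -0.901
mallet_seat ['scene'] [ 5.03795e+02  1.36702e+02 -2.04000e-01] -0.84
mallet_seat ['top', 'scene'] [ 5.03318e+02  1.37100e+02 -2.12000e-01] -0.87
clamp_seat ['top'] [ 5.36728e+02  2.19638e+02 -2.16000e-01] -0.991
clamp_seat ['scene'] [ 5.38450e+02  2.20983e+02 -2.13000e-01] -0.986
clamp_seat ['top', 'scene'] [ 5.37543e+02  2.20382e+02 -2.13000e-01] -0.982
```

```bash
python3 - <<'E'
from cut import *
o=pickle.load(open('m2.pkl','rb')); c=o['scene']; g=o['scene','avg'].astype(float).mean(2)
tcp=np.array([348.9,449.9]); yaw=2.920-np.pi; u=np.array([np.cos(yaw),np.sin(yaw)]); v=np.array([-u[1],u[0]])
F=CL[:3]
far=[box(22,85,-40,90,-3,25)]
# dark frame score: wood bright -> sil 0
for zb in(176,178.5,181):
    p0=np.r_[tcp+5*u,yaw]; roi=sil(c,far,p0,zb)>.5
    d=np.clip((130-cv2.GaussianBlur(g,(0,0),.5))/80,0,1)
    # screw tip is bright: use full sil minus screw
    def cost(q,yw=yaw):
        s=sil(c,F,np.r_[tcp+q[0]*u+q[1]*v,yw+q[2]],zb); return np.abs(s-d)[roi].sum()/60
    b=min((minimize(cost,x0,method='Nelder-Mead',options=dict(initial_simplex=[x0]+[np.add(x0,e) for e in([4,0,0],[0,4,0],[0,0,.05])],xatol=.02)) for x0 in([5,0,0],[2,2,0],[8,-2,0])),key=lambda r:r.fun)
    print(zb,np.round(b.x,3),b.fun)
# pick-time refit
o=pickle.load(open('m.pkl','rb'))
for n in('top','scene'):
    c=o[n]; m=max(o[n,'clamp'],key=lambda d:-abs(d['region'].sum()-850))['region']
    im=c['frame'].astype(float); g=cv2.GaussianBlur(im.mean(2),(0,0),.6)
    print(n,[round(x,1) for x in fit([(c,m)],CL,[483,187,-1.75],40)[0]])
    # tip/jaw corner brightness fit: correlation of darkness with frame silhouette
    roi=cv2.dilate((sil(c,CL,[483,187,-1.75],40)>.1).astype(np.uint8),np.ones((9,9)))>0
    def cost(p):
        s=sil(c,F,p,40); return np.corrcoef(s[roi],g[roi])[0,1]
    x0=[483,187,-1.75]; b=minimize(cost,x0,method='Nelder-Mead',options=dict(initial_simplex=[x0]+[np.add(x0,e) for e in([5,0,0],[0,5,0],[0,0,.05])],xatol=.02))
    print(np.round(b.x,2),b.fun)
E
```

```text
176 [ 2.85   3.564 -0.029] 1.7335431173555989
178.5 [ 4.818  3.43  -0.026] 1.7704761022541826
181 [ 7.185  3.401 -0.029] 1.775883588829145
top [np.float64(481.4), np.float64(184.9), np.float64(-1.7)]
[481.04 184.57  -1.76] -0.6649823809801894
scene [np.float64(485.8), np.float64(186.9), np.float64(-1.8)]
[487.82 190.01  -1.8 ] -0.6809548523772779
```

arm_command:
  slide:
    - [-0.0717, -0.057, 0]
    - [-0.0717, -0.057, 0]
    - [-0.0717, -0.057, 0]
    - [-0.0717, -0.057, 0]
    - [-0.0717, -0.057, 0]
    - [-0.0717, -0.057, 0]
    - [-0.0717, -0.057, 0]
    - [-0.0717, -0.057, 0]
  twist: [-0.0024, 0, 0, 0, 0, 0, 0, 0]

```text
t: 9.13
tcp_pos: [536.2, 222.5, 194.8]
tool_rot: [3.141, 0.0, 2.931]
force: [0.7, -0.0, -1.9]
finger_gap: 15.8
gripper_force: 59.3
```

arm_command:
  slide:
    - [0, 0, 0.05]
    - [0, 0, 0.06]
    - [0, 0, 0.06]
    - [0, 0, 0.06]
    - [0, 0, 0.04]
    - [0, 0, 0.0273]
    - [0, 0, 0]
    - [0, 0, 0]
  twist: [0, 0, 0, 0, 0, 0, 0, 0]

```text
t: 9.8
tcp_pos: [535.3, 224.1, 75.7]
tool_rot: [-3.141, -0.0, 2.931]
force: [0.4, -0.3, -2.4]
finger_gap: 15.7
gripper_force: 59.3
```

```bash
python3 - <<'E'
from cut import *
s=manip.read_state();print(s['tcp_pos'],s['tool_rot'],s['finger_gap'],s['force'],s['moment'])
c=cam('scene'); im=np.mean([c['frame']]+[vision.read_camera('scene')['frame'] for _ in range(2)],0).astype(np.uint8)
pickle.dump((c,im,s),open('m3.pkl','wb'))
big=cv2.resize(im[190:320,255:395,::-1],None,fx=5.5,fy=4.5,interpolation=cv2.INTER_CUBIC)
tcp=s['tcp_pos'];yaw=s['tool_rot'][2]-np.pi; u=np.array([np.cos(yaw),np.sin(yaw)])
def dr(P,col):
    q=(proj(c,P)+.5-[255,190])*[5.5,4.5]; cv2.polylines(big,[np.round(q).astype(np.int32)],True,col,1,cv2.LINE_AA)
for r in CC: dr(place(np.c_[r,0*r[:,0]],[537.5,220.4,-.214],40),(0,255,0))
o=tcp[:2]+5*u
for b in CL[:3]:
    dr(place(b[[1,3,7,5]],[o[0],o[1],yaw],tcp[2]-15.4),(0,0,255))
dr(place(CL[3][[1,3,7,5]],[o[0],o[1],yaw],tcp[2]-15.4),(255,255,0)); dr(place(CL[4][[1,3,7,5]],[o[0],o[1],yaw],tcp[2]-15.4),(255,255,0))
cv2.imwrite('pics/c3.png',big)
E
```

```text
[535.31166923 224.06301873  75.7241186 ] [-3.14141393e+00 -2.55785693e-04  2.93094441e+00] 15.745531315765591 [ 0.35705827 -0.27705772 -2.44648547] [-0.09013966 -0.01597282 -0.01749165]
```

View pics/c3.png

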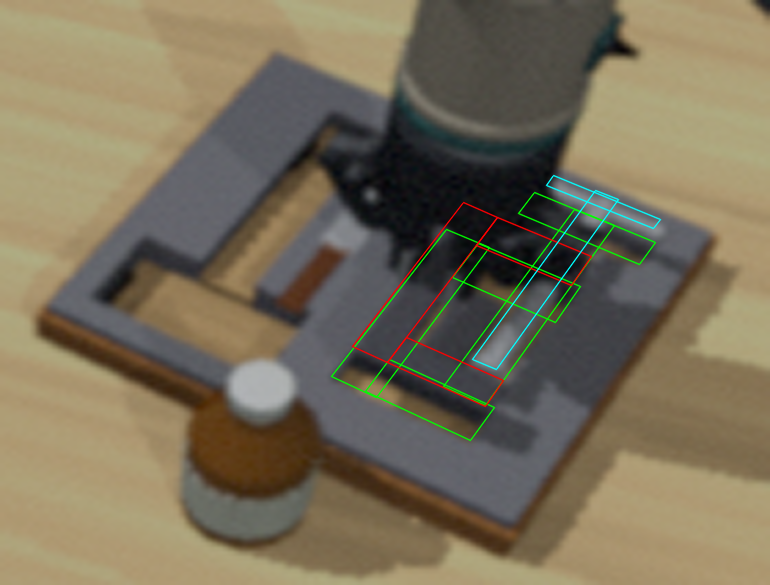

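```bash
python3 - <<'E'
from cut import *
c,im,s=pickle.load(open('m3.pkl','rb')); g=cv2.GaussianBlur(im.astype(float).mean(2),(0,0),.4)
tcp=s['tcp_pos'];yaw=s['tool_rot'][2]-np.pi; u=np.array([np.cos(yaw),np.sin(yaw)]); v=np.array([-u[1],u[0]])
p0=np.r_[tcp[:2]+5*u,yaw]
for zb in(tcp[2]-17.4,tcp[2]-15.4,tcp[2]-13.4):
    roi=(sil(c,[box(-115,-80,5,88,10,12)],p0,zb)>.5)|(sil(c,[box(-2,36,34,58,10,12)],p0,zb)>.5)
    bars=[box(-100,30,40,52,6,16),box(-100,-92,18,74,8,14)]
    cost=lambda q:-np.corrcoef(cv2.GaussianBlur(sil(c,bars,np.r_[tcp[:2]+q[0]*u+q[1]*v,yaw+q[2]],zb),(0,0),.6)[roi],g[roi])[0,1]
    x0=[5,0,0]; b=minimize(cost,x0,method='Nelder-Mead',options=dict(initial_simplex=[x0,[9,0,0],[5,4,0],[5,0,.05]],xatol=.02)); print(np.round(b.x,3),round(b.fun,3))
E
```

```text
[ 1.11   1.674 -0.021] -0.521
[ 2.214  1.878 -0.028] -0.481
[ 3.817  1.962 -0.027] -0.444
```

arm_command:
  slide:
    - [0.0027, -0.0103, 0]
    - [0, 0, 0.01]
    - [0, 0, 0.015]
    - [0, 0, 0.015]
    - [0, 0, 0]
    - [0, 0, 0]
  twist: [-0.002, 0, 0, 0, 0, 0]

```text
t: 10.45
tcp_pos: [532.8, 220.1, 59.0]
tool_rot: [-3.141, -0.001, 2.937]
force: [0.1, -0.6, -1.8]
finger_gap: 15.8
gripper_force: 59.3
```

arm_command:
  slide:
    - [0, 0, 0.005]
    - [0, 0, 0.005]
    - [0, 0, 0.005]
    - [0, 0, 0]
  twist: [0, 0, 0, 0]

```text
t: 10.78
tcp_pos: [533.1, 220.1, 53.4]
tool_rot: [-3.141, -0.001, 2.937]
force: [-0.5, 0.1, -1.9]
finger_gap: 15.5
gripper_force: 59.3
```

arm_command:
  slide:
    - [0, 0, 0.005]
    - [0, 0, 0.005]
    - [0, 0, 0]
  twist: [0, 0, 0]

```text
t: 11.03
tcp_pos: [533.1, 220.1, 49.4]
tool_rot: [-3.141, -0.0, 2.937]
force: [-0.2, 0.1, -2.8]
finger_gap: 15.8
gripper_force: 59.3
```

arm_command:
  slide:
    - [0, 0, 0.005]
    - [0, 0, 0.003]
    - [0, 0, 0]
  twist: [0, 0, 0]

```text
t: 11.28
tcp_pos: [533.1, 220.1, 46.3]
tool_rot: [-3.141, -0.0, 2.937]
force: [0.6, -0.3, -2.9]
finger_gap: 16.0
gripper_force: 59.3
```

arm_command:
  slide:
    - [0, 0, 0.005]
    - [0, 0, 0.003]
    - [0, 0, 0]
  twist: [0, 0, 0]

```text
t: 11.53
tcp_pos: [532.9, 220.4, 44.2]
tool_rot: [3.141, -0.001, 2.937]
force: [-3.1, -0.5, 7.3]
finger_gap: 15.7
gripper_force: 60.4
```

arm_command:
  slide:
    - [0, 0, 0.003]
    - [0, 0, 0]
  twist: [0, 0]

```text
t: 11.7
tcp_pos: [533.1, 220.5, 43.6]
tool_rot: [3.141, 0.0, 2.937]
force: [-4.1, -0.2, 11.2]
finger_gap: 15.8
gripper_force: 60.8
```

arm_command:
  slide:
    - [0, 0, 0]
    - [0, 0, 0]
    - [0, 0, 0]
    - [0, 0, -0.02]
    - [0, 0, -0.04]
    - [0, 0, -0.04]
    - [0, 0, -0.04]
  twist: [0, 0, 0, 0, 0, 0, 0]
  fingers: -0.2

```text
t: 12.28
tcp_pos: [533.3, 220.1, 99.0]
tool_rot: [-3.141, -0.0, 2.937]
force: [0.1, -0.6, 0.0]
finger_gap: 33.9
gripper_force: 0.0
```

arm_command:
  slide:
    - [0, 0, -0.05]
    - [0, 0, 0]
    - [0, 0, 0]
    - [0, 0, 0]
    - [0, 0, 0]
  twist: [0, 0, 0, 0, 0]
  fingers: -1

```text
t: 12.7
tcp_pos: [532.6, 219.9, 117.3]
tool_rot: [-3.141, -0.001, 2.937]
force: [0.0, -0.5, -0.6]
finger_gap: -0.1
gripper_force: 0.0
```

arm_command:
  slide:
    - [-0.0635, 0.0264, 0]
    - [-0.0635, 0.0264, 0]
    - [0, 0, 0.05]
    - [0, 0, 0.05]
    - [0, 0, 0.04]
    - [0, 0, 0.0125]
    - [0, 0, 0]
    - [0, 0, 0]
  twist: [0, 0, 0, 0, 0, 0, 0, 0]

```text
t: 13.37
tcp_pos: [587.2, 230.5, 56.9]
tool_rot: [-3.141, -0.001, 2.937]
force: [0.7, -0.4, -0.2]
finger_gap: -0.2
gripper_force: 0.0
```

arm_command:
  slide:
    - [0, 0, 0.01]
    - [0, 0, 0.005]
    - [0, 0, 0.005]
    - [0, 0, 0]
  twist: [0, 0, 0, 0]

```text
t: 13.7
tcp_pos: [588.8, 232.2, 50.6]
tool_rot: [3.138, 0.003, 2.938]
force: [0.8, 2.1, 3.3]
finger_gap: -0.0
gripper_force: 1.7
```

arm_command:
  slide:
    - [0, 0, 0.005]
    - [0, 0, 0.005]
    - [0, 0, 0]
  twist: [0, 0, 0]

```text
t: 13.95
tcp_pos: [588.6, 231.6, 46.2]
tool_rot: [3.139, 0.003, 2.938]
force: [2.2, 2.4, 4.2]
finger_gap: 0.2
gripper_force: 1.9
```

arm_command:
  slide:
    - [0, 0, 0.005]
    - [0, 0, 0.003]
    - [0, 0, 0]
  twist: [0, 0, 0]

```text
t: 14.2
tcp_pos: [588.7, 231.5, 43.2]
tool_rot: [3.139, 0.003, 2.937]
force: [1.6, 1.6, 8.6]
finger_gap: 0.1
gripper_force: 4.2
```

arm_command:
  slide:
    - [0, 0, 0.003]
    - [0, 0, 0.003]
    - [0, 0, 0]
  twist: [0, 0, 0]

```text
t: 14.45
tcp_pos: [588.8, 231.7, 42.9]
tool_rot: [3.139, 0.003, 2.937]
force: [-2.6, 1.1, 23.0]
finger_gap: -0.0
gripper_force: 11.4
```

arm_command:
  slide:
    - [0, 0, -0.04]
    - [0, 0, -0.04]
    - [0.0752, 0.0007, 0]
    - [0.0752, 0.0007, 0]
    - [0.0753, 0.0006, 0]
    - [0, 0, 0.02]
    - [0, 0, 0.02]
    - [0, 0, 0]
  twist: [0, 0, 0, 0, 0, 0, 0, 0]

```text
t: 15.12
tcp_pos: [498.3, 248.5, 53.8]
tool_rot: [-3.139, -0.002, 2.937]
force: [0.2, 0.2, 1.1]
finger_gap: -0.1
gripper_force: 0.0
```

arm_command:
  slide:
    - [0, 0, 0.01]
    - [0, 0, 0.01]
    - [0, 0, 0.005]
    - [0, 0, 0]
  twist: [0, 0, 0, 0]

```text
t: 15.45
tcp_pos: [499.6, 249.0, 44.9]
tool_rot: [-3.141, -0.0, 2.936]
force: [-0.3, 0.2, 0.1]
finger_gap: -0.2
gripper_force: 0.0
```

arm_command:
  slide:
    - [0, 0, 0.005]
    - [0, 0, 0.003]
    - [0, 0, 0.003]
    - [0, 0, 0]
  twist: [0, 0, 0, 0]

```text
t: 15.78
tcp_pos: [499.4, 249.3, 42.1]
tool_rot: [-3.141, 0.0, 2.937]
force: [-1.9, -2.6, 10.3]
finger_gap: -0.1
gripper_force: 5.0
```

arm_command:
  slide:
    - [0, 0, 0.005]
    - [0, 0, 0]
  twist: [0, 0]

```text
t: 15.95
tcp_pos: [499.4, 249.4, 42.0]
tool_rot: [3.141, 0.001, 2.937]
force: [-5.5, -2.6, 27.2]
finger_gap: 0.2
gripper_force: 13.5
```

arm_command:
  slide:
    - [0, 0, -0.05]
    - [0, 0, -0.08]
    - [0, 0, -0.08]
    - [0, 0, -0.08]
    - [0, 0, -0.08]
    - [0, 0, 0]
  twist: [0, 0, 0, 0, 0, 0]
  fingers: 0.65

```text
t: 16.45
tcp_pos: [503.0, 251.3, 193.2]
tool_rot: [3.134, 0.009, 2.937]
force: [1.4, 0.2, 0.3]
finger_gap: 70.0
gripper_force: 0.0
```

```bash
python3 - <<'E'
from cut import *
# refit mallet by colour-free masks + corrected; relations in mallet frame
p=np.array([539,-198.5,2.014]); u=np.array([np.cos(p[2]),np.sin(p[2])]); v=np.array([-u[1],u[0]])
for n,q in dict(lid=(594,-100),can=(590,-312),mould=(473,-287),ingot=(633,-216)).items(): d=np.array(q)-p[:2]; print(n,round(d@u),round(d@v))
print('head',p[:2]+65*u); s=manip.read_state(); print(s['tcp_pos'],s['tool_rot'],s['joints'])
E
```

```text
lid 65 -92
can -124 3
mould -52 98
ingot -56 -77
head [ 511.12567281 -139.78014064]
[503.01272738 251.34827218 193.22939328] [3.13403162 0.00914153 2.93660169] [-0.52637405  0.54308725  0.01937579  1.81957905 -0.01401894  0.76719809
  0.86602928]
```

arm_command:
  slide:
    - [-0.0225, -0.0949, 0]
    - [-0.0225, -0.0949, 0]
    - [-0.0225, -0.0949, 0]
    - [-0.0225, -0.0949, 0]
    - [-0.0225, -0.0949, 0]
    - [-0.0225, -0.0949, 0]
    - [-0.0225, -0.0949, 0]
    - [-0.0225, -0.0949, 0]
  twist: [0, 0, 0, 0, 0, 0, 0, 0]

```text
t: 17.12
tcp_pos: [507.8, -64.3, 186.9]
tool_rot: [-3.142, 0.0, 2.937]
force: [0.8, 0.3, -0.2]
finger_gap: 70.1
gripper_force: 0.0
```

arm_command:
  slide:
    - [-0.0225, -0.0949, 0]
    - [-0.0225, -0.0949, 0]
    - [0, 0, 0]
    - [0, 0, 0]
    - [0, 0, 0]
    - [0, 0, 0]
    - [0, 0, 0]
    - [0, 0, 0]
  twist: [0, 0, -0.0344, -0.0344, -0.0344, -0.0344, -0.0344, -0.0344]

```text
t: 17.78
tcp_pos: [510.1, -140.6, 186.7]
tool_rot: [3.142, -0.0, -2.693]
force: [-0.3, 0.3, 0.1]
finger_gap: 70.4
gripper_force: 0.0
```

```bash
python3 - <<'E'
from cut import *
s=manip.read_state();print(s['tcp_pos'],s['tool_rot'],s['joints'][6])
r=[]
for n in('top','scene'):
    c=cam(n); a=np.mean([c['frame']]+[vision.read_camera(n)['frame'] for _ in range(2)],0).astype(np.uint8); c['avg']=a
    r.append(c)
    for m in masks_of('mallet',n)[:3]:
        k=fit([(c,m['region'])],MAL,[539,-198.5,2.014]); print(n,round(m['confidence'],2),np.round(k[0],3),round(k[1],2))
pickle.dump(r,open('m4.pkl','wb'))
# clamp check overlay + gripper view
S=r[1]['avg']; T=r[0]['avg']
q=lambda im,b:cv2.resize(im[b[1]:b[3],b[0]:b[2],::-1],(400,300),interpolation=cv2.INTER_CUBIC)
cv2.imwrite('pics/c4.png',np.vstack([np.hstack([q(T,(165,120,295,218)),q(T,(315,110,435,200))]),np.hstack([q(S,(255,195,395,300)),q(S,(130,130,290,250))])]))
E
```

```text
[ 510.12158136 -140.56739651  186.71998667] [ 3.14153842e+00 -5.81753867e-05 -2.69263188e+00] 2.099009464582166
top 0.98 [ 530.383 -154.138    2.418] 2.04
top 0.57 [ 538.54  -196.862    2.049] 2.21
scene 0.9 [ 361.384 -136.664    3.028] 1.06
scene 0.66 [ 540.787 -196.736    2.016] 0.06
```

View pics/c4.png

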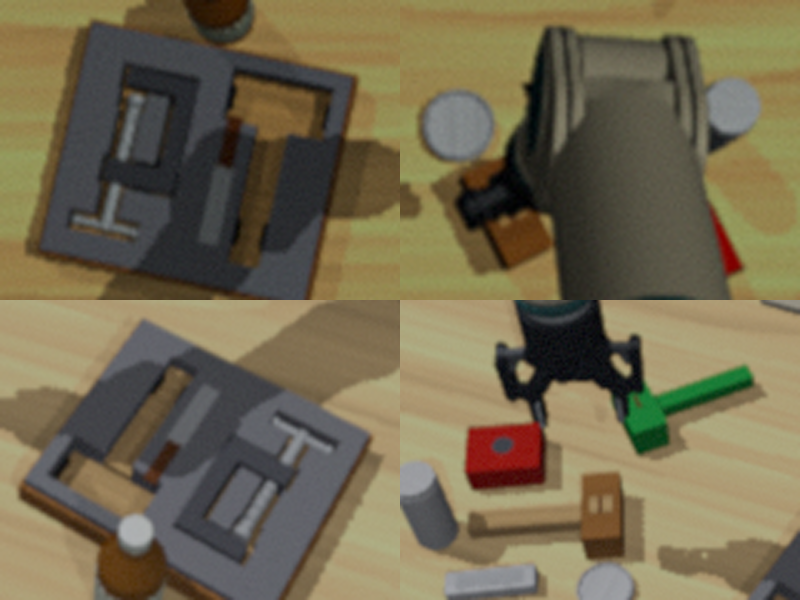

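arm_command:
  slide:
    - [-0.0045, 0.0025, 0.05]
    - [0, 0, 0.075]
    - [0, 0, 0.075]
    - [0, 0, 0.075]
    - [0, 0, 0.06]
    - [0, 0, 0.035]
    - [0, 0, 0.0215]
    - [0, 0, 0]
  twist: [0, 0, 0, 0, 0, 0, 0, 0]

```text
t: 18.85
tcp_pos: [510.4, -138.2, 29.0]
tool_rot: [3.14, -0.002, -2.698]
force: [0.6, -0.2, -0.7]
finger_gap: 70.3
gripper_force: 0.0
```

arm_command:
  slide:
    - [0, 0, 0]
    - [0, 0, 0]
    - [0, 0, 0]
    - [0, 0, 0]
    - [0, 0, 0]
    - [0, 0, 0]
  twist: [0, 0, 0, 0, 0, 0]
  fingers: -1

```text
t: 19.35
tcp_pos: [512.4, -138.9, 32.1]
tool_rot: [-3.14, 0.002, -2.698]
force: [-0.7, 0.1, 6.9]
finger_gap: 42.3
gripper_force: 61.7
```

arm_command:
  slide:
    - [0, 0, -0.01]
    - [0, 0, -0.02]
    - [0, 0, -0.03]
    - [0, 0, -0.04]
    - [0, 0, -0.05]
    - [0, 0, -0.05]
    - [0, 0, -0.05]
    - [0, 0, -0.05]
  twist: [0, 0, 0, 0, 0, 0, 0, 0]

```text
t: 20.02
tcp_pos: [511.0, -138.6, 152.1]
tool_rot: [3.142, 0.0, -2.698]
force: [0.3, -0.3, -1.7]
finger_gap: 42.5
gripper_force: 61.0
```

arm_command:
  slide:
    - [0, 0, -0.04]
    - [0, 0, 0]
  twist: [0, 0]

```text
t: 20.18
tcp_pos: [513.4, -139.1, 170.1]
tool_rot: [-3.138, 0.005, -2.698]
force: [0.1, 0.8, -0.8]
finger_gap: 42.5
gripper_force: 61.1
```

arm_command:
  slide:
    - [0, 0, 0]
    - [0, 0, 0]
    - [0, 0, 0]
    - [0, 0, 0]
    - [0, 0, 0]
    - [0, 0, 0]
    - [0, 0, 0]
    - [0, 0, 0]
  twist: [0.02, 0.0373, 0.0373, 0.0373, 0.0373, 0.0373, 0.0373, 0.0373]

```text
t: 20.85
tcp_pos: [510.7, -138.4, 165.9]
tool_rot: [-3.141, -0.001, 2.697]
force: [0.5, -0.1, -1.3]
finger_gap: 42.2
gripper_force: 61.0
```

arm_command:
  slide:
    - [0, 0, 0]
    - [0, 0, 0]
    - [0, 0, 0]
    - [0, 0, 0]
    - [0, 0, 0]
    - [0, 0, 0]
    - [0, 0, 0]
    - [0, 0, 0]
  twist: [0.0373, 0.0373, 0.0373, 0.0373, 0.0373, 0.0373, 0.0373, 0.0373]

```text
t: 21.52
tcp_pos: [510.7, -138.4, 166.0]
tool_rot: [-3.14, -0.0, 1.759]
force: [-0.9, -0.8, -2.4]
finger_gap: 42.5
gripper_force: 61.0
```

arm_command:
  slide:
    - [0, 0, 0]
    - [0, 0, 0]
    - [0, 0, 0]
    - [0, 0, 0]
    - [0, 0, 0]
    - [0, 0, 0]
  twist: [0.0373, 0.0373, 0.0373, 0.018, 0, 0]

```text
t: 22.02
tcp_pos: [510.9, -138.4, 166.1]
tool_rot: [-3.14, 0.0, 1.359]
force: [-0.5, -0.5, -1.6]
finger_gap: 42.3
gripper_force: 61.0
```

arm_command:
  slide:
    - [0.0835, -0.001, 0]
    - [0.0835, -0.001, 0]
    - [0.0835, -0.001, 0]
    - [0.0835, -0.001, 0]
    - [0.0835, -0.001, 0]
    - [0.0835, -0.001, 0]
    - [0.0835, -0.001, 0]
    - [0.0835, -0.001, 0]
  twist: [0, 0, 0, 0, 0, 0, 0, 0]

```text
t: 22.68
tcp_pos: [564.7, 124.8, 166.3]
tool_rot: [-3.141, -0.0, 1.359]
force: [0.6, -0.9, -0.6]
finger_gap: 41.9
gripper_force: 61.0
```

arm_command:
  slide:
    - [0, 0, 0.05]
    - [0, 0, 0.06]
    - [0, 0, 0.04]
    - [0, 0, 0.02]
    - [0, 0, 0]
    - [0, 0, 0]
  twist: [0, 0, 0, 0, 0, 0]

```text
t: 23.18
tcp_pos: [565.0, 122.8, 98.6]
tool_rot: [-3.141, 0.0, 1.357]
force: [0.7, -0.1, -1.9]
finger_gap: 42.2
gripper_force: 61.1
```

```bash
python3 - <<'E'
from cut import *
s=manip.read_state(); tcp=s['tcp_pos']; yaw=s['tool_rot'][2]-np.pi/2; print(tcp,yaw,s['moment'])
u=np.array([np.cos(yaw),np.sin(yaw)]);v=np.array([-u[1],u[0]]); p0=np.r_[tcp[:2]-65*u,yaw]; zb=tcp[2]-32
r={}
for n in('scene','top'):
    c=cam(n); c['avg']=np.mean([c['frame']]+[vision.read_camera(n)['frame'] for _ in range(2)],0).astype(np.uint8); c['m']=masks_of('mallet',n); r[n]=c
    for m in c['m']:
        if m['confidence']>.3:
            k=fit([(c,m['region'])],MAL,p0,zb); d=k[0][:2]-p0[:2]; print(n,round(m['confidence'],2),m['region'].sum(),'du,dv',np.round([d@u,d@v],1),round(k[0][2]-yaw,3),round(k[1],2))
pickle.dump((r,s),open('m5.pkl','wb'))
c=r['scene']; x0,y0,x1,y1=235,190,375,320; f=(5.5,4.5)
big=cv2.resize(c['avg'][y0:y1,x0:x1,::-1],None,fx=f[0],fy=f[1],interpolation=cv2.INTER_CUBIC)
def dr(P,col): cv2.polylines(big,[np.round((proj(c,P)+.5-[x0,y0])*f).astype(np.int32)],True,col,1,cv2.LINE_AA)
for R in MC: dr(place(np.c_[R,0*R[:,0]],[503.3,137.1,-.214],40),(0,255,0))
for b in MAL: dr(place(b[[1,3,7,5]],p0,zb),(0,0,255)); dr(place(b[[0,2,6,4]],p0,zb),(255,255,0))
cv2.imwrite('pics/c5.png',big)
E
```

```text
[565.04353497 122.83174688  98.63925455] -0.2137426361318342 [-0.02081093  0.01195451 -0.04119722]
scene 0.67 795 du,dv [1.6 3.2] 0.007 0.67
scene 0.57 984 du,dv [-1927.3   -37.4] -0.618 1.0
top 0.76 307 du,dv [-5.5 -5.7] 0.081 2.42
top 0.55 1066 du,dv [-191.7 -151.4] 0.329 1.93
```

View pics/c5.png

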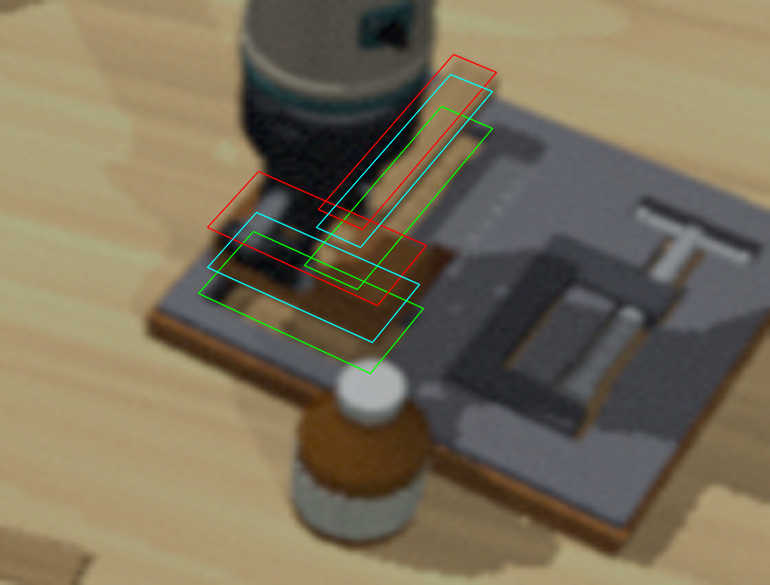

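```bash
python3 - <<'E'
from cut import *
r,s=pickle.load(open('m5.pkl','rb')); c=r['scene']; tcp=s['tcp_pos'];yaw=s['tool_rot'][2]-np.pi/2
u=np.array([np.cos(yaw),np.sin(yaw)]);v=np.array([-u[1],u[0]]);zb=tcp[2]-32
Y=yel(c['avg'],0); g=c['avg'].mean(2)
import sys
for x in(-80,-70,-60,-50):
    ys=np.arange(-30,31,3); P=np.array([np.r_[tcp[:2]-65*u+x*u+y*v,zb+22] for y in ys]); q=proj(c,P).astype(np.float32)
    f=lambda I:cv2.remap(I.astype(np.float32),q[:,0][None],q[:,1][None],cv2.INTER_CUBIC)[0]
    print(x,'yel',np.round(f(Y)*100).astype(int)); print('   g',np.round(f(g)).astype(int))
# head +x/left end : profile along v on the head's front face lower part & along its top
for x,z in((87,15),(87,8),(70,44)):
    ys=np.arange(-63,64,3); P=np.array([np.r_[tcp[:2]-65*u+x*u+y*v,zb+z] for y in ys]); q=proj(c,P).astype(np.float32)
    print(x,z,'yel',np.round(f(Y)*100).astype(int)); print('   g',np.round(f(g)).astype(int))
E
```

```text
-80 yel [ 5  4  4  6 10 11 12 15 17 16 16 16 17 17 18 15 11 11 10 10 10]
   g [ 71  80  71  79 121 141 134 121 118 123 124 118 117 116 104  90 121 141
 140 142 140]
-70 yel [ 4  4  3 -5 -7  0  8 15 17 17 16 16 16 17 18 13  2 -3 -3 -2 -3]
   g [ 81  82  72  51  46  74 104 114 117 123 124 121 118 118 104  74  80  98
 101 100 101]
-60 yel [  4   3  -3 -12 -13   1  14  17  17  17  17  17  17  16  17  14   3  -2
  -3  -2  -2]
   g [ 82  73  54  39  31  33  64 102 118 122 124 121 119 120 101  71  81  99
  97  84  78]
-50 yel [  1  -6 -13 -16 -12  -8   2  15  18  17  16  16  17  17  17  16   8   0
  -2  -3  -3]
   g [ 62  48  40  31  24  25  21  51 101 123 126 123 118 119 104  67  53  53
  49  47  58]
87 15 yel [14 14 14 14 14 12  6  9 24 28 28 29 28 28 29 28 27 25 26 24 23 24 22 22
 27 28 28 31 29 32 35 29 30 33 31 30 30 28 23 18 12  3 -2]
   g [132 130 132 130 128 112  87  65  49  48  48  42  42  43  43  43  43  40
  34  36  39  38  44  51  46  46  47  44  47  42  40  45  45  41  43  44
  45  45  52  66  68  67  68]
87 8 yel [14 14 14 14 12  5  1  9 22 28 29 26 29 28 32 31 29 31 27 28 28 28 27 29
 29 29 30 32 28 28 30 26 28 30 29 30 33 26 19 17  9 -1 -3]
   g [131 131 131 132 123 101  86  68  51  49  47  53  49  50  47  48  49  46
  49  48  47  47  49  47  44  43  44  41  45  45  42  46  45  44  44  43
  41  46  61  68  65  67  66]
70 44 yel [14 14 14 13 14 13 14 16 25 27 16  3 -2 -3 -2  0 12 18 18  8 -2  4 17 18
 17 19 24 29 30 31 32 32 30 32 30 31 31 31 32 32 26  7 -1]
   g [141 141 142 142 141 142 142 123  83  73  79  95 105  99  72  36  37  51
  48  36  27  20  61 108 115 106  85  77  71  59  53  53  55  54  56  55
  54  47  39  39  39  50  66]
```

arm_command:
  slide:
    - [-0.004, 0.003, 0.01]
    - [0, 0, 0.02]
    - [0, 0, 0.015]
    - [0, 0, 0.0115]
    - [0, 0, 0]
    - [0, 0, 0]
  twist: [0, 0, 0, 0, 0, 0]

```text
t: 24.08
tcp_pos: [565.4, 121.3, 75.3]
tool_rot: [-3.14, 0.001, 1.357]
force: [0.2, 1.1, -0.4]
finger_gap: 42.2
gripper_force: 61.1
```

arm_command:
  slide:
    - [0, 0, 0.005]
    - [0, 0, 0.005]
    - [0, 0, 0]
  twist: [0, 0, 0]

```text
t: 24.33
tcp_pos: [565.7, 121.4, 71.7]
tool_rot: [-3.141, 0.0, 1.357]
force: [0.6, -0.8, -1.8]
finger_gap: 42.2
gripper_force: 61.1
```

arm_command:
  slide:
    - [0, 0, 0.005]
    - [0, 0, 0.005]
    - [0, 0, 0]
  twist: [0, 0, 0]

```text
t: 24.58
tcp_pos: [565.5, 121.4, 67.6]
tool_rot: [-3.141, 0.0, 1.357]
force: [0.1, -0.4, -1.4]
finger_gap: 42.2
gripper_force: 61.1
```

arm_command:
  slide:
    - [0, 0, 0.005]
    - [0, 0, 0.005]
    - [0, 0, 0]
  twist: [0, 0, 0]

```text
t: 24.83
tcp_pos: [565.5, 121.4, 63.6]
tool_rot: [-3.141, 0.0, 1.357]
force: [-0.5, 0.2, -2.2]
finger_gap: 42.4
gripper_force: 61.1
```

arm_command:
  slide:
    - [0, 0, 0.005]
    - [0, 0, 0.005]
    - [0, 0, 0]
  twist: [0, 0, 0]

```text
t: 25.08
tcp_pos: [565.5, 121.4, 59.5]
tool_rot: [-3.141, 0.0, 1.357]
force: [0.2, -0.1, -2.5]
finger_gap: 42.2
gripper_force: 61.1
```

arm_command:
  slide:
    - [0, 0, 0.005]
    - [0, 0, 0.005]
    - [0, 0, 0]
  twist: [0, 0, 0]

```text
t: 25.33
tcp_pos: [565.5, 121.3, 55.6]
tool_rot: [-3.141, 0.0, 1.357]
force: [0.4, -0.3, -1.8]
finger_gap: 42.6
gripper_force: 61.1
```

arm_command:
  slide:
    - [0, 0, 0.005]
    - [0, 0, 0.005]
    - [0, 0, 0]
  twist: [0, 0, 0]

```text
t: 25.58
tcp_pos: [565.9, 121.9, 51.8]
tool_rot: [-3.142, -0.001, 1.357]
force: [0.0, 1.5, -0.4]
finger_gap: 41.9
gripper_force: 61.2
```

arm_command:
  slide:
    - [0, 0, 0.005]
    - [0, 0, 0]
  twist: [0, 0]

```text
t: 25.75
tcp_pos: [566.1, 121.9, 50.7]
tool_rot: [3.141, -0.001, 1.357]
force: [-0.2, 1.4, 6.2]
finger_gap: 42.2
gripper_force: 62.0
```

arm_command:
  slide:
    - [0, 0, 0]
    - [0, 0, 0]
    - [0, 0, 0]
    - [0, 0, -0.02]
    - [0, 0, -0.04]
    - [0, 0, -0.04]
    - [0, 0, -0.02]
    - [0, 0, 0]
  twist: [0, 0, 0, 0, 0, 0, 0, 0]
  fingers: 0.65

```text
t: 26.42
tcp_pos: [567.2, 121.4, 100.0]
tool_rot: [3.138, -0.001, 1.357]
force: [0.5, 0.4, 0.1]
finger_gap: 70.4
gripper_force: 0.0
```

arm_command:
  slide:
    - [0, 0, 0]
    - [0, 0, 0]
    - [0, 0, 0]
    - [0, 0, 0]
    - [0, 0, 0]
    - [0, 0, 0.02]
    - [0, 0, 0.02]
    - [0, 0, 0]
  twist: [0, 0, 0, 0, 0, 0, 0, 0]
  fingers: -1

```text
t: 27.08
tcp_pos: [564.4, 121.3, 79.9]
tool_rot: [-3.138, 0.001, 1.357]
force: [-0.1, -1.1, -0.1]
finger_gap: 0.0
gripper_force: 0.0
```

arm_command:
  slide:
    - [0.005, 0, 0.02]
    - [0, 0, 0.015]
    - [0, 0, 0.01]
    - [0, 0, 0.005]
    - [0, 0, 0]
  twist: [0, 0, 0, 0, 0]

```text
t: 27.5
tcp_pos: [565.9, 123.2, 61.3]
tool_rot: [-3.141, 0.0, 1.357]
force: [1.0, -0.8, -0.5]
finger_gap: 0.2
gripper_force: 0.0
```

arm_command:
  slide:
    - [0, 0, 0.005]
    - [0, 0, 0.005]
    - [0, 0, 0]
  twist: [0, 0, 0]

```text
t: 27.75
tcp_pos: [567.1, 124.0, 59.5]
tool_rot: [3.14, -0.002, 1.357]
force: [-1.2, 0.8, 9.3]
finger_gap: -0.2
gripper_force: 4.7
```

arm_command:
  slide:
    - [0, 0, 0.005]
    - [0, 0, 0.003]
    - [0, 0, 0]
  twist: [0, 0, 0]

```text
t: 28.0
tcp_pos: [568.2, 125.2, 56.0]
tool_rot: [3.138, -0.004, 1.358]
force: [1.8, 2.0, 4.6]
finger_gap: -0.1
gripper_force: 2.4
```

arm_command:
  slide:
    - [0, 0, 0.005]
    - [0, 0, 0.003]
    - [0, 0, 0]
  twist: [0, 0, 0]

```text
t: 28.25
tcp_pos: [568.4, 125.6, 55.4]
tool_rot: [3.138, -0.006, 1.358]
force: [-3.9, 2.9, 25.0]
finger_gap: -0.1
gripper_force: 12.8
```

arm_command:
  slide:
    - [0, 0, 0.004]
    - [0, 0, 0]
  twist: [0, 0]

```text
t: 28.42
tcp_pos: [568.4, 125.6, 55.2]
tool_rot: [3.138, -0.007, 1.358]
force: [-7.4, 2.8, 38.1]
finger_gap: -0.1
gripper_force: 18.8
```

arm_command:
  slide:
    - [0, 0, -0.03]
    - [0, 0, -0.04]
    - [0, -0.0775, 0]
    - [0, -0.0775, 0]
    - [0, -0.0775, 0]
    - [0, -0.0775, 0]
    - [0, 0, 0]
    - [0, 0, 0]
  twist: [0, 0, 0, 0, 0, 0, 0, 0]

```text
t: 29.08
tcp_pos: [443.5, 150.2, 78.2]
tool_rot: [-3.14, -0.0, 1.359]
force: [0.8, 0.4, 0.1]
finger_gap: -0.1
gripper_force: 0.0
```

arm_command:
  slide:
    - [0, 0, 0.03]
    - [0, 0, 0.02]
    - [0, 0, 0.01]
    - [0, 0, 0]
  twist: [0, 0, 0, 0]

```text
t: 29.42
tcp_pos: [445.3, 149.1, 53.1]
tool_rot: [-3.141, 0.001, 1.356]
force: [-0.1, -1.3, 0.2]
finger_gap: 0.1
gripper_force: 0.0
```

arm_command:
  slide:
    - [0, 0, 0.005]
    - [0, 0, 0.005]
    - [0, 0, 0]
  twist: [0, 0, 0]

```text
t: 29.67
tcp_pos: [445.2, 149.4, 50.0]
tool_rot: [3.141, 0.0, 1.357]
force: [-0.9, -0.5, 0.3]
finger_gap: 0.0
gripper_force: 0.6
```

arm_command:
  slide:
    - [0, 0, 0.005]
    - [0, 0, 0.005]
    - [0, 0, 0]
  twist: [0, 0, 0]

```text
t: 29.92
tcp_pos: [444.9, 149.6, 45.7]
tool_rot: [-3.141, 0.0, 1.357]
force: [-0.3, -0.0, 0.0]
finger_gap: -0.2
gripper_force: 0.1
```

arm_command:
  slide:
    - [0, 0, 0.005]
    - [0, 0, 0.003]
    - [0, 0, 0]
  twist: [0, 0, 0]

```text
t: 30.17
tcp_pos: [445.1, 149.6, 42.5]
tool_rot: [3.141, 0.0, 1.357]
force: [0.0, 0.8, 0.0]
finger_gap: -0.1
gripper_force: 0.0
```

arm_command:
  slide:
    - [0, 0, 0.003]
    - [0, 0, 0.003]
    - [0, 0, 0]
  twist: [0, 0, 0]

```text
t: 30.42
tcp_pos: [445.3, 149.7, 41.6]
tool_rot: [3.141, -0.001, 1.357]
force: [-4.0, -1.4, 17.8]
finger_gap: 0.1
gripper_force: 9.0
```

arm_command:
  slide:
    - [0, 0, -0.04]
    - [0, 0, -0.05]
    - [0, 0.0775, 0]
    - [0, 0.0775, 0]
    - [0, 0.0775, 0]
    - [0, 0.0775, 0]
    - [0, 0, 0]
    - [0, 0, 0]
  twist: [0, 0, 0, 0, 0, 0, 0, 0]

```text
t: 31.08
tcp_pos: [568.0, 122.4, 76.1]
tool_rot: [3.139, 0.0, 1.356]
force: [-1.2, -0.0, -0.5]
finger_gap: 0.3
gripper_force: 0.0
```

arm_command:
  slide:
    - [0, 0, 0.02]
    - [0, 0, 0.015]
    - [0, 0, 0.01]
    - [0, 0, 0.005]
    - [0, 0, 0]
  twist: [0, 0, 0, 0, 0]

```text
t: 31.5
tcp_pos: [565.2, 123.6, 55.6]
tool_rot: [-3.14, 0.0, 1.357]
force: [0.1, 0.9, 0.2]
finger_gap: 0.1
gripper_force: 0.0
```

arm_command:
  slide:
    - [0, 0, 0.005]
    - [0, 0, 0.003]
    - [0, 0, 0]
  twist: [0, 0, 0]

```text
t: 31.75
tcp_pos: [566.3, 123.4, 54.1]
tool_rot: [3.141, -0.001, 1.357]
force: [-1.5, -0.3, 6.7]
finger_gap: 0.3
gripper_force: 3.4
```

arm_command:
  slide:
    - [0, 0, 0.003]
    - [0, 0, 0]
    - [0, 0, -0.05]
    - [0, 0, -0.08]
    - [0, 0, -0.08]
    - [0, 0, -0.08]
    - [0, 0, -0.08]
    - [0, 0, 0]
  twist: [0, 0, 0, 0, 0, 0, 0, 0]

```text
t: 32.42
tcp_pos: [570.2, 123.3, 206.3]
tool_rot: [3.131, -0.005, 1.357]
force: [0.7, 0.1, 1.2]
finger_gap: 0.6
gripper_force: 0.0
```

arm_command:
  slide:
    - [-0.09, -0.03, 0]
    - [-0.09, -0.03, 0]
    - [-0.09, -0.03, 0]
    - [-0.09, -0.03, 0]
    - [-0.09, -0.03, 0]
    - [-0.09, -0.03, 0]
    - [-0.09, -0.03, 0]
    - [0, 0, 0]
  twist: [0, 0, 0, 0, 0, 0, 0, 0]

```text
t: 33.08
tcp_pos: [426.2, -111.7, 200.4]
tool_rot: [-3.141, 0.003, 1.346]
force: [-0.2, -0.7, 0.1]
finger_gap: 0.0
gripper_force: 0.0
```

```bash
python3 - <<'E'
from cut import *
s=manip.read_state();print(s['tcp_pos'],s['t'],s['force'])
T,S=[np.mean([vision.read_camera(n)['frame'] for _ in range(3)],0).astype(np.uint8) for n in('top','scene')]
q=lambda im,b,w=400,h=300:cv2.resize(im[b[1]:b[3],b[0]:b[2],::-1],(w,h),interpolation=cv2.INTER_CUBIC)
cv2.imwrite('pics/c6.png',np.vstack([np.hstack([q(T,(165,120,295,218)),q(T,(140,80,440,305))]),np.hstack([q(S,(255,195,395,300)),q(S,(100,110,420,350))])]))
E
```

```text
[ 426.16610022 -111.6705894   200.42634727] 33.0833 [-0.22623477 -0.73331982  0.10943959]
```

View pics/c6.png

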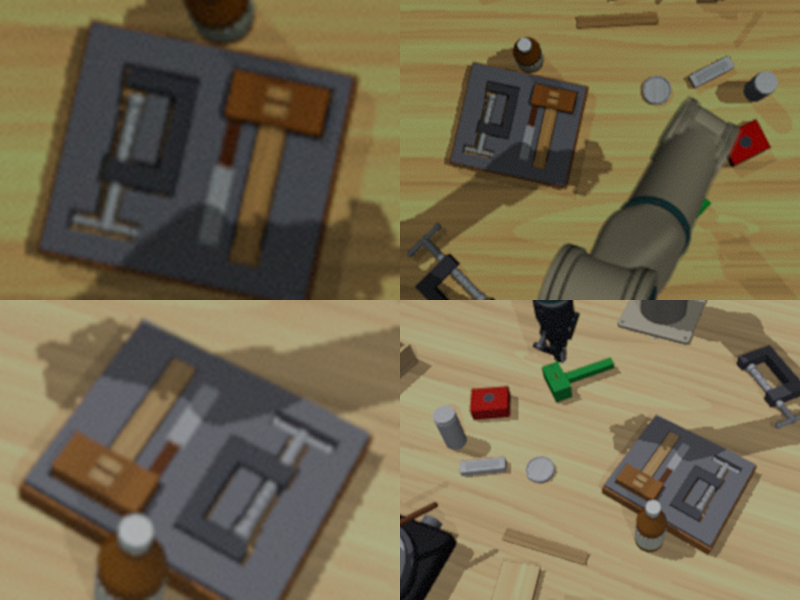

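The last picture shows both tools seated in their recesses: mallet at crop (270,150), clamp at (140,150). The bystanders have not moved and the arm is clear, so I am handing the job in.

```bash
python3 -c "
from station import manip
print(manip.job_done())"
```

```text
the job is handed in; nothing more can be done
None
```

The mallet and clamp are in their recesses, pressed home at tops about 54 mm and 42 mm (the expected home heights), the bystanders look unmoved in the last picture, and the job is handed in at about 33 s; the hand-in call did not return a verdict.

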